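# Empty the spice rail for refilling

### The arm

A 7-joint arm with a two-finger parallel gripper is mounted at the origin on the work surface; the furniture and walls round the work are solid. World frame = base frame: x ahead of the robot, y to its left, z up, the work surface at z = 0. Lengths are in m, angles in rad, forces in N, time in s.
With the tool pointing down it reaches from about 0.425 to 0.975 m from the base axis. Payload 16.7 kg.
Tool frame: the origin (TCP) lies midway between the tips of the shut fingers; the grasp point (between the pads) lies 19 mm behind it; z points along the fingers, y is the line along which they close (so a half turn about z gives the same grasp; the last joint's range is limited). The gripper opens to 85 mm and grips with 20 to 120 N. Pads are 22 mm wide; open, the fingers measure 114 mm over their backs; the gripper's body (76 mm by 85 mm) begins 54 mm behind the grasp point. The pads swing forward as they close: fully open they stand 13 mm farther back than shut.
Start: joints at [1.103, 0.426, 0.074, 1.606, -0.034, 1.111, -0.067], TCP at [0.212, -0.641, 0.231] pointing down, gripper open.
Joint ranges: [-2.85, 2.85], [-0.5, 2.14], [-1.23, 1.37], [0.21, 2.46], [-1.02, 4.16], [0.16, 2.05], [-2.73, 2.73]. Speed limits (rad/s): [1.89, 1.89, 2.39, 2.39, 3.01, 3.01, 3.01].

### API

Orientations are given as a rotation vector (axis times angle).
In Python, from plant import arm gives the robot as it stands.
- The arm moves only by the tool move_arm, never from a script. Its arguments are lists of equal length, an entry for each row: "jaw": the closure in counts, from 0 (fully open) to 255 (shut); "translation": the shift along the tool's x, y, z in m, a list of three; "yaw": the turn about the tool's z in degrees. A call has 1 to 20 rows; each row is the pose to reach, as a shift and turn from the pose commanded when the call began, along the tool's axes at that moment; what a row does not reach only later rows make up. A row lasts 1/8 s, in which the tool goes at most 62.5 mm and 10.7 degrees, less where a joint would pass 70% of its speed; a pose out of reach is approached as far as the arm can. A call with a gripper value outside its range is refused whole. The fingers move at their own pace and stop on an object; "grip_force" is the grip in N (left out, the last holds). Time passes only in rows, so rows that repeat a pose let the fingers close. It gives the time, the measured TCP pose, the force, the opening and the grip force at its end, in the units of the state.
- arm.read_state(): the state, without advancing time (a new reading comes with each control period).
- arm.get_image(name): name is "side" or "top"; returns the picture (384x512x3 uint8, red, green, blue); there is no depth.
- arm.camera_model(name): a dict with "vertical_fov" (degrees; the focal length in pixels is half the picture's height over the tangent of half this angle, whatever the lens; pixels are square), "cx", "cy" (the principal point, pixels), "R" (3x3) and "t" (3): a world point X has camera coordinates R X + t. Camera axes: x right, y down, z forward; pixel columns grow to the right and rows downward; lengths in m; the calibration is good to about 2 mm. A picture is of the moment at which its call begins. camera_model takes no time and is no camera call.
- arm.hand_in(): hands the job in; it is judged then, once.
The state is a dict: "time_s": time; "qpos": joint angles; "qd": joint speeds; "tau": joint torques, N m; "eef_pos": TCP position; "ee_rot": TCP orientation; "contact_force": force on the tool from outside, world axes, zero at the start; "wrist_torque": the same for the moment, N m; "width": opening from 0.0 (shut) to 1.0 (fully open); "grasp_force": force on a finger pad.
Only numpy, scipy, OpenCV 4.12 (cv2) and the standard library are available. Lean on these libraries where they do the work, as an engineer would, in place of code of your own. Each camera call takes 0.05 s, during which the arm holds its last target. There are 200 camera calls.

### The job

The spice tins have to go to the larder for refilling: unscrew the brass keeper cap at the open end of the spice rail and lay it in the middle of the white saucer, then slide every tin along the track to the open bay, lift it out there and stand it upright on the wooden tray. Leave the small jar with the green lid, the green canister beside it and the mug where they are.

Things in the scene. Friction and masses are not known exactly. Their poses are not given: they have to be found in the camera images.
- rail: Spice rail fixed to the worktop: plank 365 x 80 x 10 mm with an aluminium T-track. Origin under its middle; x along the track to the open end, z up. Track floor z = 12 mm, channel 40 mm wide, 7.5 mm high. Two lips (top z = 23.5 mm, slot 16 mm) cover it from x = -172 to +83 mm; from 83 to 123 mm they are cut away (open bay). Seat block 123 to 175 mm, top z = 24.5 mm. Tins come out bay end first.
- bay (a point): Where the middle of a tin's foot is when the tin stands fully in the open bay, against the seat block: on the track's centre line, on the track floor. Within about 3 mm of it along the track the foot is clear of the lips. Axes as the rail's.
- stud (a point): Foot of the upright threaded steel stud beyond the bay (39.5 mm from point bay), on top of the seat block, on the stud's axis. Stud 20 mm high, 26 mm over its coarse right-hand thread (lead 6 mm a turn). Axes as the rail's.
- cap_mid (a point): Brass cap, 60 mm high, 120 g; point on axis 30 mm above its underside, z its axis. Flange 82 mm across, 7 mm thick, skirt 40 mm; knurled round head 44 mm across from 22 to 60 mm up: grip there. Screwed on the stud, flange over the bay: no tin can pass. Unscrews anticlockwise seen from above, rising 6 mm a turn; after a bit over two turns the thread ends and it lifts off. Stays put when let go.
- tin1_mid (a point): Spice tin, white; point at its centre, 36.5 mm above its underside, z its axis. 73 mm high, 120 g: wooden lid 45 mm across, top 15.5 mm (flat 2 mm button on it), body 44 mm; below, a 12 mm neck on a round foot 34 mm across, 5 mm thick, running in the track with 2.5 mm play up and down. Grip lid or body. Slides easily, cannot be lifted out between the lips. Stands on its foot. Can be absent.
- tin2_mid (a point): Spice tin, green body, else like the white one (point at its centre). May be absent.
- tin3_mid (a point): Spice tin, reddish-brown body, else like the white one (point at its centre). May be absent.
- tin4_mid (a point): Spice tin, yellow body, else like the white one (point at its centre). May be absent.
- tray_in (a point): Wooden tray, loose, octagonal, 351 x 297 mm outside; point in the middle of its floor, 6 mm above the worktop. Flat floor 320 mm along its own x, 266 mm along its own y, corners cut off by 30 mm; rim 27 mm above the worktop.
- saucer_in (a point): White saucer, loose, 130 mm across the rim, 18 mm high; point in the middle of its flat floor (about 70 mm across), z up. The cap's flange rests on the saucer's slope, its underside about 5 mm above this point.
- honey: Jar with dark green lid and beige contents, 52 mm across, 98 mm high, bystander; origin under it.
- salt: Green canister with wooden lid, 92 mm across, 120 mm high, bystander; origin under it.
- mug: Tall pale green mug, 86 mm across, 128 mm high, ring handle, bystander; origin under it.

How it is judged:
By the outcome, as a careful person would: the job done as asked, in the order asked, and still so for the second after the job is handed in, with the robot touching nothing.
Of tin1, tin2, tin3, tin4 only 2 to 4 are there at a start; the rules pass over those that are not, and their reading is None.
At some moment in a run one of saucer may be knocked a few centimetres aside while the robot is not near it.
It also fails if it takes over 210 s, if anything falls off the work surface, if the arm or the gripper's body presses on something with over 40 N, if the wrist force passes 120 N, or if a joint passes its speed limit or range.

## Working session

There is one attempt and no reset: what is moved stays moved. The work goes in short steps, Python scripts to look and compute and a tool call to move; the robot and the scene stay as the last step left them, time stands still between calls to the robot, and variables do not carry over. Pictures are saved under pics/ and viewed, at most 14 in all, crops included, and the job is handed in when it is done.

Besides the shell and the picture viewer there is one more tool, called after "Request:" in YAML: its name, and indented under it one key for each argument. move_arm: Moves the arm, as the interface text tells. Its arguments: {"type":"object","properties":{"jaw":{"type":"array"},"translation":{"type":"array"},"yaw":{"type":"array"},"grip_force":{"type":"number"}},"required":["jaw","translation","yaw"]}

```bash
ls; mkdir -p pics; python3 - <<'E'
from plant import arm
import cv2,json
for n in("side","top"):
    im=arm.get_image(n); cv2.imwrite(f"pics/{n}0.png",im[:,:,::-1]); m=arm.camera_model(n); print(n,m)
s=arm.read_state(); print({k:s[k] for k in("time_s","eef_pos","ee_rot","width","contact_force")})
E
```

```text
pics
side {'vertical_fov': 50.481135725713806, 'cx': 258.42728339425446, 'cy': 184.4483414775597, 'R': array([[ 0.99844859,  0.05561508,  0.00271616],
       [ 0.03925506, -0.66846709, -0.74270505],
       [-0.03948993,  0.74165943, -0.6696132 ]]), 't': array([-0.59237705,  0.04553742,  1.13803097])}
top {'vertical_fov': 50.47056747591414, 'cx': 251.83657004359648, 'cy': 194.5848184862108, 'R': array([[-1.18024916e-02, -9.99930212e-01, -5.22403199e-04],
       [-9.97208154e-01,  1.18088829e-02, -7.37322684e-02],
       [ 7.37332917e-02, -3.49279745e-04, -9.97277935e-01]]), 't': array([0.04226543, 0.59035033, 1.10506724])}
{'time_s': 0.1, 'eef_pos': array([ 0.2114012 , -0.64065758,  0.23066167]), 'ee_rot': array([-3.10066745e+00, -4.98392104e-01,  4.63854590e-04]), 'width': 1.0019432534365889, 'contact_force': array([ 0.25254642, -0.31047198,  0.49191433])}
```

View pics/top0.png

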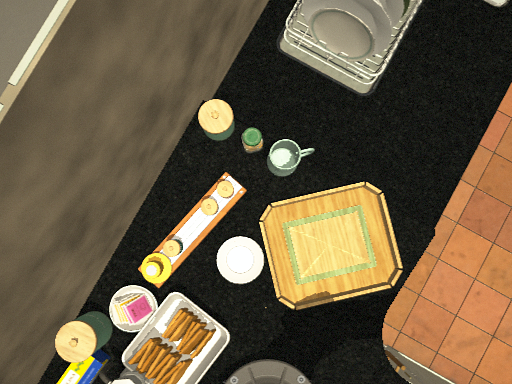

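View pics/side0.png

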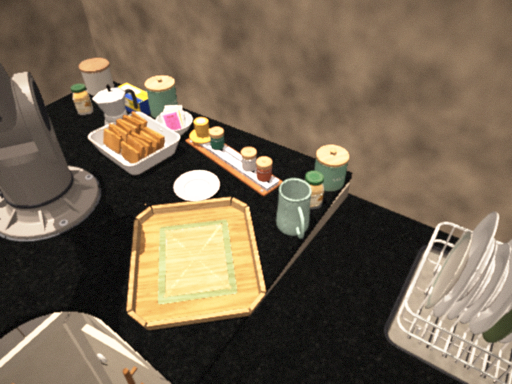

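Top view: rail runs from about (235,180) to (150,280) with the cap at (155,268). Three tins at (173,247) green, (209,206) white and (226,188) red. Saucer is at (240,260), tray centre at about (330,245), mug at (283,157).

```bash
cat > h.py <<'E'
import numpy as np, cv2
from plant import arm
from scipy.spatial.transform import Rotation as Ro
def ray(n,u,v,z):
    m=arm.camera_model(n); f=192/np.tan(np.radians(m["vertical_fov"])/2)
    R,t=np.array(m["R"]),np.array(m["t"]); d=R.T@np.array([(u-m["cx"])/f,(v-m["cy"])/f,1]); c=-R.T@t
    return c+d*(z-c[2])/d[2]
def pix(n,X):
    m=arm.camera_model(n); f=192/np.tan(np.radians(m["vertical_fov"])/2)
    p=np.array(m["R"])@X+m["t"]; return np.array([m["cx"]+f*p[0]/p[2],m["cy"]+f*p[1]/p[2]])
def blobs(im,lo,hi,box,amin=20):
    x0,y0,x1,y1=box; h=cv2.cvtColor(im,cv2.COLOR_RGB2HSV); m=cv2.inRange(h,np.array(lo),np.array(hi)); k=np.zeros_like(m); k[y0:y1,x0:x1]=255; m&=k
    c,_=cv2.findContours(m,cv2.RETR_EXTERNAL,cv2.CHAIN_APPROX_NONE)
    return m,[q for q in c if cv2.contourArea(q)>=amin]
def save(n,im,box,s):
    x0,y0,x1,y1=box; cv2.imwrite(f"pics/{n}.png",cv2.resize(im[y0:y1,x0:x1,::-1],None,fx=s,fy=s,interpolation=cv2.INTER_CUBIC))
def tool(P,s=None):
    s=s or arm.read_state(); return Ro.from_rotvec(s["ee_rot"]).inv().apply(np.array(P)-s["eef_pos"])
E
python3 - <<'E'
from h import *
t=cv2.imread("pics/top0.png")[:,:,::-1].copy(); s=cv2.imread("pics/side0.png")[:,:,::-1].copy()
a=t[165:297,130:262]; b=s[105:205,175:300]
a=cv2.resize(a,(528,528),interpolation=cv2.INTER_CUBIC); 
cv2.imwrite("pics/ca.png",a[:,:,::-1]); save("cb",s,(175,105,300,205),6)
m,c=blobs(t,(0,0,150),(180,60,255),(205,225,275,295),300)
for q in c: print("saucer",cv2.minEnclosingCircle(q))
m,c=blobs(t,(8,60,90),(28,255,255),(250,170,410,320),3000)
for q in c: print("tray",cv2.minAreaRect(q))
E
```

```text
saucer ((239.77272033691406, 259.5909118652344), 23.89078140258789)
tray ((330.535400390625, 245.15127563476562), (110.25464630126953, 129.666259765625), 76.82744598388672)
```

View pics/ca.png

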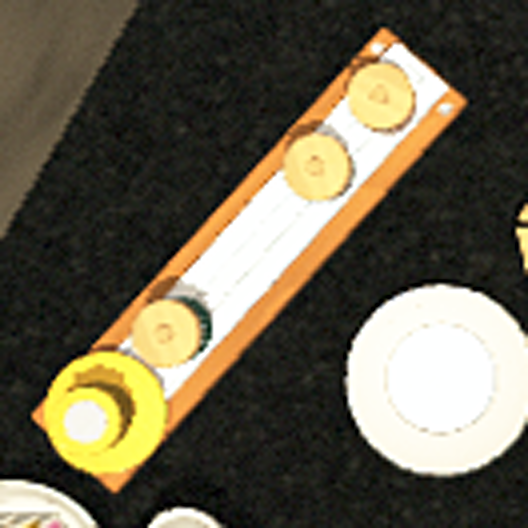

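View pics/cb.png

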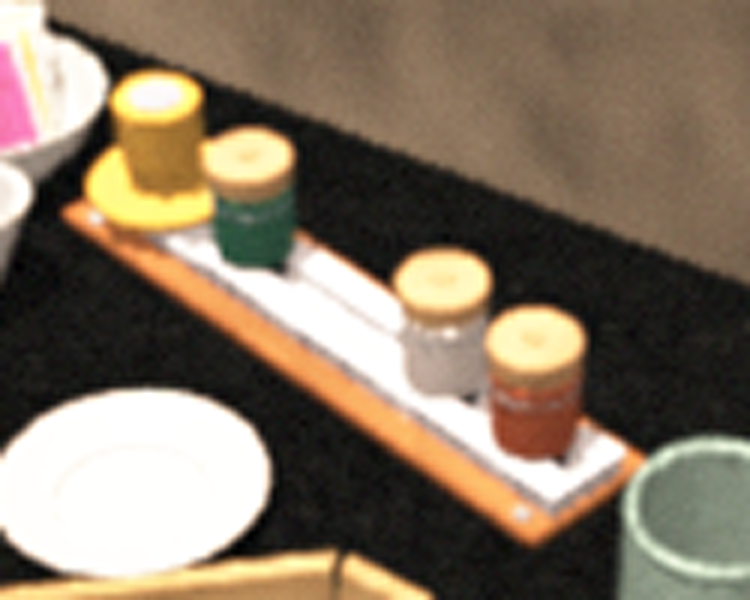

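Crops: rail corners (top px) ≈ (226.8,172), (246.8,190), (138,268.2), (158.2,288). Lid buttons ≈ (224.5,189.5), (209,206.5), (171,248.5). Flange centre ≈ (156.2,268). In the side view the cap head top is at ≈ (201.2,120.8).

```bash
python3 - <<'E'
from h import *
np.set_printoptions(precision=4,suppress=True)
C=[ray("top",u,v,.01)[:2] for u,v in((226.8,172),(246.8,190),(138,268.2),(158.2,288))]
o=np.mean(C,0); d=(C[2]+C[3]-C[0]-C[1]); print("rail",o,"len",np.linalg.norm(d)/2,"w",np.linalg.norm(C[0]-C[1])); d/=np.linalg.norm(d); print("dir",d,np.degrees(np.arctan2(d[1],d[0])))
n=np.array([-d[1],d[0]])
def rc(p): return np.array([(p[:2]-o)@d,(p[:2]-o)@n])
for nm,n_,u,v,z in (("flange","top",156.2,268,.0315),("flangeR","top",(45+167)/8+130,268,.0315),("capS","side",201.2,120.8,.0845),("red","top",224.7,189,.083),("wh","top",209.2,206.5,.083),("gr","top",171.2,248.3,.083),("redS","side",175+535/6,105+340/6,.083),("whS","side",175+443/6,105+278/6,.083),("grS","side",175+249/6,105+158/6,.083),("saucer","top",239.8,259.6,.018),("tray","top",330.5,245.2,.02),("mug","top",283,157,.128),("honey","top",252,136,.098),("salt","top",215,116,.12)):
    p=ray(n_,u,v,z); print(nm,p,rc(p),np.hypot(*p[:2]))
# tray corners
for q in((270,216),(383,188)): pass
s=arm.read_state(); print(Ro.from_rotvec(s["ee_rot"]).as_matrix(), s["qpos"])
E
```

```text
rail [0.4975 0.2004] len 0.36270708254962664 w 0.07568196017073348
dir [-0.7331  0.6802] 137.1428586111986
flange [0.3939 0.2965 0.0315] [ 0.1413 -0.    ] 0.4930212833296622
flangeR [0.3939 0.2957 0.0315] [0.1407 0.0006] 0.49252577713200024
capS [0.3953 0.2984 0.0845] [ 0.1415 -0.0024] 0.49526898477699255
red [0.6018 0.1062 0.083 ] [-0.1405 -0.0019] 0.6110827768237668
wh [0.5564 0.147  0.083 ] [-0.0796 -0.001 ] 0.5754973807350234
gr [0.4492 0.2458 0.083 ] [ 0.0663 -0.0005] 0.5120986036172641
redS [0.6032 0.1065 0.083 ] [-0.1413 -0.0031] 0.612528762211444
whS [0.557  0.1512 0.083 ] [-0.077  -0.0045] 0.577150886495254
grS [0.4508 0.2456 0.083 ] [ 0.065  -0.0015] 0.5134064910713181
saucer [0.4127 0.0704 0.018 ] [-0.0262  0.1529] 0.4186173372968798
tray [ 0.4491 -0.179   0.02  ] [-0.2226  0.311 ] 0.4834296717585043
mug [ 0.6771 -0.0444  0.128 ] [-0.2981  0.0572] 0.6785180525206689
honey [0.7383 0.0331 0.098 ] [-0.2903 -0.0412] 0.7390109483949103
salt [0.7865 0.1273 0.12  ] [-0.2616 -0.143 ] 0.7967011896152044
[[ 0.9496  0.3134 -0.0005]
 [ 0.3134 -0.9496  0.0011]
 [-0.0001 -0.0012 -1.    ]] [ 1.1025  0.4267  0.0739  1.6066 -0.0341  1.1108 -0.0671]
```

```bash
python3 - <<'E'
from h import *
np.set_printoptions(precision=3,suppress=True)
for P in((0.45,-0.45,.25),(0.58,-0.15,.25),(0.56,0.12,.25),(0.394,0.297,.20)): print(tool(P))
E
```

```text
[ 0.286 -0.106 -0.019]
[ 0.504 -0.35  -0.019]
[ 0.569 -0.613 -0.019]
[ 0.467 -0.833  0.032]
```

Request:
move_arm:
  jaw: [75,75,75,75,75,75,75,75,75,75,75,75,75,75,75,75,75,75,75,75]
  translation:
    - [0.286,-0.106,-0.02]
    - [0.286,-0.106,-0.02]
    - [0.286,-0.106,-0.02]
    - [0.286,-0.106,-0.02]
    - [0.286,-0.106,-0.02]
    - [0.504,-0.35,-0.02]
    - [0.504,-0.35,-0.02]
    - [0.504,-0.35,-0.02]
    - [0.504,-0.35,-0.02]
    - [0.504,-0.35,-0.02]
    - [0.504,-0.35,-0.02]
    - [0.569,-0.613,-0.02]
    - [0.569,-0.613,-0.02]
    - [0.569,-0.613,-0.02]
    - [0.569,-0.613,-0.02]
    - [0.569,-0.613,-0.02]
    - [0.467,-0.833,0.03]
    - [0.467,-0.833,0.03]
    - [0.467,-0.833,0.03]
    - [0.467,-0.833,0.03]
  yaw: [0,0,0,0,0,0,0,0,0,0,0,0,0,0,0,0,0,0,0,0]
  grip_force: 40

```text
time_s: 2.6
eef_pos: [0.3928, 0.2969, 0.201]
ee_rot: [3.102, 0.497, 0.0]
contact_force: [0.5, 0.3, 0.1]
width: 0.707
grasp_force: 0.0
```

```bash
python3 - <<'E'
from h import *
np.set_printoptions(precision=4,suppress=True)
s=arm.read_state(); print(s["time_s"],s["eef_pos"],Ro.from_rotvec(s["ee_rot"]).as_matrix(),s["qpos"],s["width"],s["contact_force"])
print(tool((.3945,.2970,.075)))
im=arm.get_image("top"); save("t1",im,(110,150,290,310),3)
E
```

```text
2.6 [0.3928 0.2969 0.201 ] [[ 0.9499  0.3125  0.0003]
 [ 0.3125 -0.9499 -0.0001]
 [ 0.0003  0.0002 -1.    ]] [-0.3474  0.1942 -0.4798  2.0149  0.1096  0.9567 -2.1357] 0.7070802169526516 [0.5313 0.2501 0.1358]
[0.0016 0.0004 0.126 ]
```

Request:
move_arm:
  jaw: [75,75,75,75,75,75,75,75,255,255,255,255,255,255]
  translation:
    - [0.0016,0,0.05]
    - [0.0016,0,0.09]
    - [0.0016,0,0.11]
    - [0.0016,0,0.125]
    - [0.0016,0,0.14]
    - [0.0016,0,0.15]
    - [0.0016,0,0.153]
    - [0.0016,0,0.153]
    - [0.0016,0,0.153]
    - [0.0016,0,0.153]
    - [0.0016,0,0.153]
    - [0.0016,0,0.153]
    - [0.0016,0,0.153]
    - [0.0016,0,0.153]
  yaw: [0,0,0,0,0,0,0,0,0,0,0,0,0,0]
  grip_force: 40

```text
time_s: 4.4
eef_pos: [0.3958, 0.2972, 0.049]
ee_rot: [-3.101, -0.498, -0.002]
contact_force: [-1.5, -0.2, 7.2]
width: 0.51
grasp_force: 40.1
```

```bash
python3 - <<'E'
from h import *
np.set_printoptions(precision=4,suppress=True)
s=arm.read_state(); print(s["eef_pos"],s["width"]*85,s["grasp_force"],tool(s["eef_pos"]+s["contact_force"])*1,s["wrist_torque"])
E
```

```text
[0.3958 0.2972 0.049 ] 43.325604352787956 40.11760354042053 [-1.4332 -0.2651 -7.1806] [-0.141   0.2667  0.0157]
```

Request:
move_arm:
  jaw: [255,255,255,255,255,255,255,255,255,255,255,255,255,255,255,255,255,255,255,255]
  translation:
    - [0,0,-0.0002]
    - [0,0,-0.0003]
    - [0,0,-0.0005]
    - [0,0,-0.0007]
    - [0,0,-0.0009]
    - [0,0,-0.001]
    - [0,0,-0.0012]
    - [0,0,-0.0014]
    - [0,0,-0.0015]
    - [0,0,-0.0017]
    - [0,0,-0.0019]
    - [0,0,-0.002]
    - [0,0,-0.0022]
    - [0,0,-0.0024]
    - [0,0,-0.0026]
    - [0,0,-0.0027]
    - [0,0,-0.0029]
    - [0,0,-0.0031]
    - [0,0,-0.0033]
    - [0,0,-0.0033]
  yaw: [-10,-20,-30,-40,-50,-60,-70,-80,-90,-100,-110,-120,-130,-140,-150,-160,-170,-180,-190,-200]
  grip_force: 60

```text
time_s: 6.9
eef_pos: [0.3941, 0.2971, 0.0515]
ee_rot: [1.038, -2.963, -0.001]
contact_force: [-9.8, 2.7, 1.3]
width: 0.5
grasp_force: 61.5
```

```bash
python3 - <<'E'
from h import *
np.set_printoptions(precision=4,suppress=True)
s=arm.read_state(); print(s["eef_pos"],s["width"]*85,s["grasp_force"],s["contact_force"],s["wrist_torque"],s["qpos"][6])
E
```

```text
[0.3941 0.2971 0.0515] 42.516257968849544 61.47480368614197 [-9.8351  2.6789  1.2868] [ 0.4656  2.2746 -0.0749] 0.7359816371427231
```

Request:
move_arm:
  jaw: [255,255,255,255,255,255,255,255,255,75,75,75,75]
  translation:
    - [0.0012,0.0009,-0.0002]
    - [0.0012,0.0009,-0.0003]
    - [0.0012,0.0009,-0.0005]
    - [0.0012,0.0009,-0.0007]
    - [0.0012,0.0009,-0.0008]
    - [0.0012,0.0009,-0.001]
    - [0.0012,0.0009,-0.0012]
    - [0.0012,0.0009,-0.0013]
    - [0.0012,0.0009,-0.0015]
    - [0.0012,0.0009,-0.0015]
    - [0.0012,0.0009,-0.0015]
    - [0.0012,0.0009,-0.0015]
    - [0.0012,0.0009,-0.0015]
  yaw: [-10,-20,-30,-40,-50,-60,-70,-80,-90,-90,-90,-90,-90]

```text
time_s: 8.52
eef_pos: [0.394, 0.2969, 0.0532]
ee_rot: [-2.826, 1.372, -0.0]
contact_force: [-0.3, -0.4, 0.3]
width: 0.709
grasp_force: 0.0
```

```bash
python3 - <<'E'
from h import *
np.set_printoptions(precision=4,suppress=True)
s=arm.read_state(); print(s["eef_pos"],s["width"]*85,s["grasp_force"],s["contact_force"],s["wrist_torque"],s["qpos"][6],Ro.from_rotvec(s["ee_rot"]).as_matrix())
im=arm.get_image("side"); save("s2",im,(150,80,290,185),5)
E
```

```text
[0.394  0.2969 0.0532] 60.22307108121992 0.0 [-0.2889 -0.4355  0.2784] [-0.0182 -0.0055 -0.0231] 2.274990863437748 [[ 0.6183 -0.786   0.0001]
 [-0.786  -0.6183  0.0001]
 [-0.     -0.0001 -1.    ]]
```

View pics/s2.png

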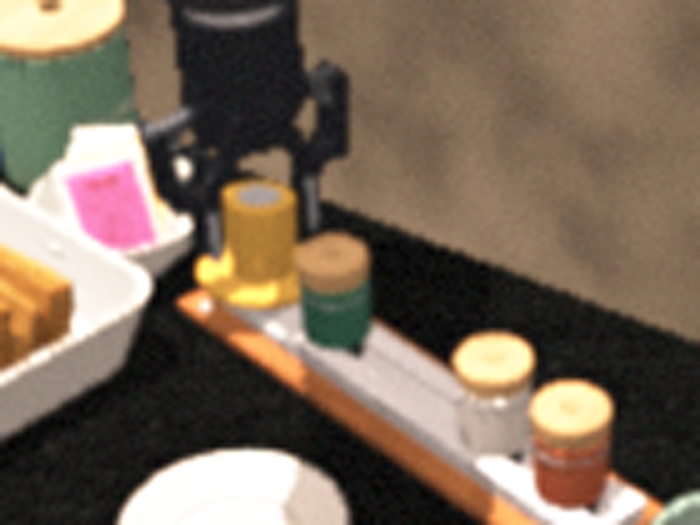

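The side view shows the cap still upright at crop (260,240), with the open fingers either side of the head and the tins unmoved. Rewinding for the next stroke.

Request:
move_arm:
  jaw: [75,75,75,75,75,75,75,75,75,75,75,75,75,75,75,75,75,75,75,75]
  translation:
    - [0,0,0]
    - [0,0,0]
    - [0,0,0]
    - [0,0,0]
    - [0,0,0]
    - [0,0,0]
    - [0,0,0]
    - [0,0,0]
    - [0,0,0]
    - [0,0,0]
    - [0,0,0]
    - [0,0,0]
    - [0,0,0]
    - [0,0,0]
    - [0,0,0]
    - [0,0,0]
    - [0,0,0]
    - [0,0,0]
    - [0,0,0]
    - [0,0,0]
  yaw: [10,20,30,40,50,60,70,80,90,100,110,120,130,140,150,160,170,180,190,200]

```text
time_s: 11.08
eef_pos: [0.3939, 0.297, 0.0532]
ee_rot: [-1.849, -2.54, -0.0]
contact_force: [0.4, -0.7, 0.7]
width: 0.705
grasp_force: 0.0
```

Request:
move_arm:
  jaw: [75,75,75,75,75,75,75,75,255,255,255,255,255]
  translation:
    - [0,0,0]
    - [0,0,0]
    - [0,0,0]
    - [0,0,0]
    - [0,0,0]
    - [0,0,0]
    - [0,0,0]
    - [0,0,0]
    - [0,0,0]
    - [0,0,0]
    - [0,0,0]
    - [0,0,0]
    - [0,0,0]
  yaw: [10,20,30,40,50,60,70,75,75,75,75,75,75]
  grip_force: 60

```text
time_s: 12.7
eef_pos: [0.394, 0.297, 0.0532]
ee_rot: [-3.01, -0.899, -0.0]
contact_force: [-1.5, -1.0, 4.2]
width: 0.502
grasp_force: 60.3
```

Request:
move_arm:
  jaw: [255,255,255,255,255,255,255,255,255,255,255,255,255,255,255,255,255,255,255,255]
  translation:
    - [0,0,-0.0002]
    - [0,0,-0.0003]
    - [0,0,-0.0005]
    - [0,0,-0.0007]
    - [0,0,-0.0009]
    - [0,0,-0.001]
    - [0,0,-0.0012]
    - [0,0,-0.0014]
    - [0,0,-0.0015]
    - [0,0,-0.0017]
    - [0,0,-0.0019]
    - [0,0,-0.002]
    - [0,0,-0.0022]
    - [0,0,-0.0024]
    - [0,0,-0.0026]
    - [0,0,-0.0027]
    - [0,0,-0.0029]
    - [0,0,-0.0031]
    - [0,0,-0.0033]
    - [0,0,-0.0033]
  yaw: [-10,-20,-30,-40,-50,-60,-70,-80,-90,-100,-110,-120,-130,-140,-150,-160,-170,-180,-190,-200]

```text
time_s: 15.2
eef_pos: [0.3929, 0.2978, 0.0568]
ee_rot: [1.417, -2.803, -0.002]
contact_force: [-10.1, 1.5, 14.8]
width: 0.5
grasp_force: 61.5
```

```bash
python3 - <<'E'
from h import *
np.set_printoptions(precision=4,suppress=True)
s=arm.read_state(); print(s["eef_pos"],s["width"]*85,s["grasp_force"],s["contact_force"],s["wrist_torque"],s["qpos"][6],Ro.from_rotvec(s["ee_rot"]).as_matrix())
E
```

```text
[0.3929 0.2978 0.0568] 42.517292158274515 61.50533080101013 [-10.0704   1.4601  14.8429] [ 0.3362  2.5197 -0.0913] 1.1548682328285373 [[-0.5928 -0.8053 -0.001 ]
 [-0.8053  0.5928  0.0011]
 [-0.0003  0.0015 -1.    ]]
```

Request:
move_arm:
  jaw: [255,255,255,255,255,255,255,255,75,75,75,75]
  translation:
    - [0.0004,0.0007,-0.0006]
    - [0.0004,0.0007,-0.001]
    - [0.0004,0.0007,-0.0012]
    - [0.0004,0.0007,-0.0014]
    - [0.0004,0.0007,-0.0015]
    - [0.0004,0.0007,-0.0017]
    - [0.0004,0.0007,-0.0019]
    - [0.0004,0.0007,-0.002]
    - [0.0004,0.0007,-0.002]
    - [0.0004,0.0007,-0.002]
    - [0.0004,0.0007,-0.002]
    - [0.0004,0.0007,-0.002]
  yaw: [-10,-20,-30,-40,-50,-60,-70,-80,-80,-80,-80,-80]

```text
time_s: 16.7
eef_pos: [0.3932, 0.297, 0.0585]
ee_rot: [-2.883, 1.248, -0.0]
contact_force: [0.3, -0.1, 0.3]
width: 0.704
grasp_force: 0.0
```

Request:
move_arm:
  jaw: [75,75,75,75,75,75,75,75,75,75,75,75,75,75,75,75,75,75,75,75]
  translation:
    - [0,0,0]
    - [0,0,0]
    - [0,0,0]
    - [0,0,0]
    - [0,0,0]
    - [0,0,0]
    - [0,0,0]
    - [0,0,0]
    - [0,0,0]
    - [0,0,0]
    - [0,0,0]
    - [0,0,0]
    - [0,0,0]
    - [0,0,0]
    - [0,0,0]
    - [0,0,0]
    - [0,0,0]
    - [0,0,0]
    - [0,0,0]
    - [0,0,0]
  yaw: [10,20,30,40,50,60,70,80,90,100,110,120,130,140,150,160,170,180,190,200]

```text
time_s: 19.2
eef_pos: [0.3931, 0.2971, 0.0585]
ee_rot: [-1.736, -2.618, -0.0]
contact_force: [0.1, 0.3, -0.1]
width: 0.703
grasp_force: 0.0
```

Request:
move_arm:
  jaw: [75,75,75,75,75,75,75,75,255,255,255,255,255]
  translation:
    - [0,0,0]
    - [0,0,0]
    - [0,0,0]
    - [0,0,0]
    - [0,0,0]
    - [0,0,0]
    - [0,0,0]
    - [0,0,0]
    - [0,0,0]
    - [0,0,0]
    - [0,0,0]
    - [0,0,0]
    - [0,0,0]
  yaw: [10,20,30,40,50,60,70,75,75,75,75,75,75]
  grip_force: 60

```text
time_s: 20.82
eef_pos: [0.3931, 0.2973, 0.0587]
ee_rot: [-2.967, -1.032, -0.0]
contact_force: [-1.5, 1.8, 5.8]
width: 0.496
grasp_force: 60.0
```

```bash
python3 - <<'E'
from h import *
np.set_printoptions(precision=4,suppress=True)
s=arm.read_state(); print(s["eef_pos"],s["width"]*85,s["grasp_force"],s["contact_force"],s["wrist_torque"],s["qpos"][6],Ro.from_rotvec(s["ee_rot"]).as_matrix())
im=arm.get_image("side"); save("s3",im,(150,80,290,185),5)
E
```

```text
[0.3931 0.2973 0.0587] 42.16676072401195 60.00748693943024 [-1.4582  1.7827  5.7601] [0.2498 0.5901 0.017 ] -1.7361328028733254 [[ 0.7841  0.6207  0.0001]
 [ 0.6207 -0.7841  0.0006]
 [ 0.0004 -0.0004 -1.    ]]
```

View pics/s3.png

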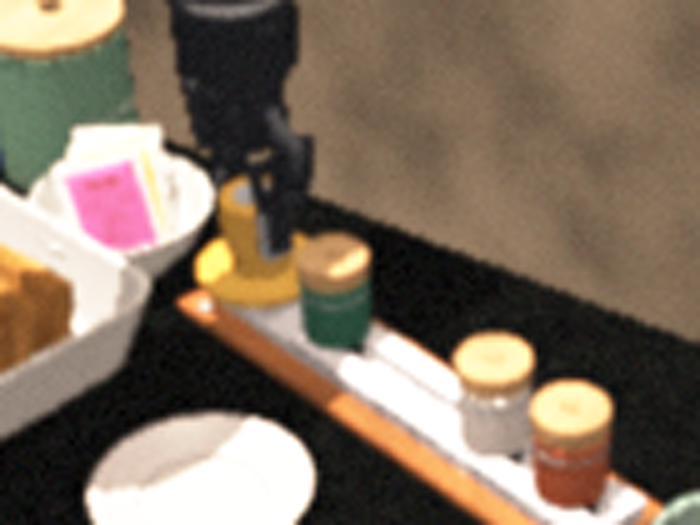

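Request:
move_arm:
  jaw: [255,255,255,255,255,255,255,255,255,255,255,255,255,255,255,255,255,255,255,255]
  translation:
    - [0,0,-0.0002]
    - [0,0,-0.0003]
    - [0,0,-0.0005]
    - [0,0,-0.0007]
    - [0,0,-0.0009]
    - [0,0,-0.001]
    - [0,0,-0.0012]
    - [0,0,-0.0014]
    - [0,0,-0.0015]
    - [0,0,-0.0017]
    - [0,0,-0.0019]
    - [0,0,-0.002]
    - [0,0,-0.0022]
    - [0,0,-0.0024]
    - [0,0,-0.0026]
    - [0,0,-0.0027]
    - [0,0,-0.0029]
    - [0,0,-0.0031]
    - [0,0,-0.0033]
    - [0,0,-0.0034]
  yaw: [-10,-20,-30,-40,-50,-60,-70,-80,-90,-100,-110,-120,-130,-140,-150,-160,-170,-180,-190,-200]

```text
time_s: 23.38
eef_pos: [0.3933, 0.2972, 0.0621]
ee_rot: [-1.539, 2.738, 0.001]
contact_force: [-0.9, 0.3, 2.7]
width: 0.502
grasp_force: 60.6
```

Request:
move_arm:
  jaw: [255,255,255,255,255,255]
  translation:
    - [0,0,-0.0002]
    - [0,0,-0.0004]
    - [0,0,-0.0006]
    - [0,0,-0.0008]
    - [0,0,-0.001]
    - [0,0,-0.001]
  yaw: [-10,-20,-30,-40,-50,-50]

```text
time_s: 24.12
eef_pos: [0.3934, 0.297, 0.0629]
ee_rot: [-2.545, 1.841, 0.001]
contact_force: [-0.2, -0.2, 2.6]
width: 0.496
grasp_force: 60.9
```

Request:
move_arm:
  jaw: [255,255]
  translation:
    - [0,0,-0.001]
    - [0,0,-0.002]
  yaw: [0,0]

```text
time_s: 24.38
eef_pos: [0.3932, 0.2969, 0.0649]
ee_rot: [2.544, -1.843, 0.0]
contact_force: [0.1, -0.1, -1.5]
width: 0.495
grasp_force: 61.0
```

```bash
python3 - <<'E'
from h import *
np.set_printoptions(precision=4,suppress=True)
s=arm.read_state(); print(s["eef_pos"],s["width"]*85,s["grasp_force"],s["contact_force"],s["wrist_torque"],s["qpos"][6],Ro.from_rotvec(s["ee_rot"]).as_matrix())
E
```

```text
[0.3932 0.2969 0.0649] 42.08368611539301 60.951383113861084 [ 0.1265 -0.1005 -1.4824] [ 0.011  -0.0199 -0.0003] 2.025990949456933 [[ 0.3114 -0.9503  0.0001]
 [-0.9503 -0.3114 -0.0003]
 [ 0.0003 -0.     -1.    ]]
```

Request:
move_arm:
  jaw: [255,255,255,255,255,255]
  translation:
    - [0,0,-0.01]
    - [0,0,-0.025]
    - [0,0,-0.05]
    - [0,0,-0.09]
    - [0,0,-0.12]
    - [0,0,-0.12]
  yaw: [0,0,0,0,0,0]

```text
time_s: 25.12
eef_pos: [0.394, 0.2979, 0.1876]
ee_rot: [-2.543, 1.839, -0.004]
contact_force: [0.0, 0.1, -2.5]
width: 0.498
grasp_force: 61.1
```

```bash
python3 - <<'E'
from h import *
np.set_printoptions(precision=4,suppress=True)
s=arm.read_state(); print(s["eef_pos"],s["width"]*85,s["grasp_force"],s["contact_force"])
a=arm.get_image("top");b=arm.get_image("side")
a2=cv2.resize(a[150:310,110:290],None,fx=2.5,fy=2.5);b2=cv2.resize(b[75:235,150:290],None,fx=2.5,fy=2.5)
cv2.imwrite("pics/c4.png",np.hstack([a2,b2])[:,:,::-1])
m,c=blobs(a,(0,0,130),(180,70,255),(190,215,300,310),300)
for q in c: e=cv2.fitEllipse(q); print("saucer",cv2.minEnclosingCircle(q),e,ray("top",*e[0],.018))
E
```

```text
[0.394  0.2979 0.1876] 42.301246090580406 61.08099818229675 [ 0.0375  0.1188 -2.5498]
saucer ((227.35035705566406, 269.07745361328125), 23.98215103149414) ((227.21495056152344, 269.0018615722656), (46.32741928100586, 47.013641357421875), 51.12592315673828) [0.3875 0.1051 0.018 ]
saucer ((203.0, 229.0), 19.105072021484375) ((198.82861328125, 224.47085571289062), (18.02569007873535, 34.927730560302734), 40.83826446533203) [0.5101 0.1826 0.018 ]
```

View pics/c4.png

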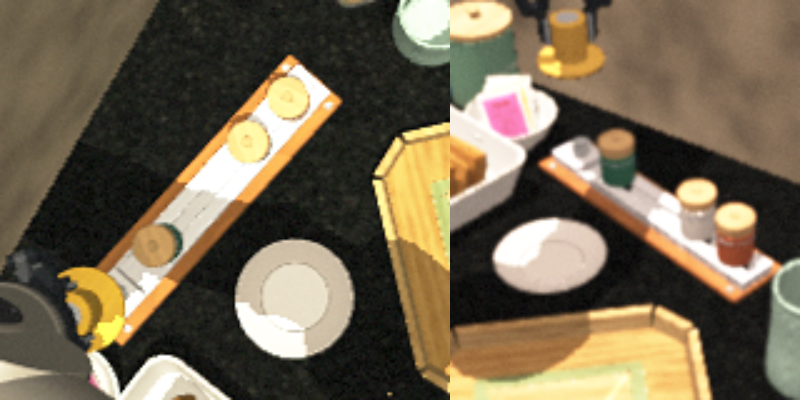

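Top view: stud bare, cap in hand at crop (85,310), and the saucer knocked to px (227,269). That puts it at (0.3875,0.105), radius 0.40. Moving over it to see how close the arm gets.

```bash
python3 - <<'E'
from h import *
np.set_printoptions(precision=4,suppress=True)
print(tool((.3875,.105,.15)),tool((.44,.2,.18)))
E
```

```text
[0.1803 0.0655 0.0352] [ 0.1065 -0.0141  0.0053]
```

Request:
move_arm:
  jaw: [255,255,255,255,255,255,255,255,255,255,255,255]
  translation:
    - [0.05,-0.006,0]
    - [0.1,-0.013,0.005]
    - [0.14,0.03,0.02]
    - [0.17,0.055,0.03]
    - [0.18,0.0655,0.036]
    - [0.18,0.0655,0.036]
    - [0.18,0.0655,0.036]
    - [0.18,0.0655,0.036]
    - [0.18,0.0655,0.036]
    - [0.18,0.0655,0.036]
    - [0.18,0.0655,0.036]
    - [0.18,0.0655,0.036]
  yaw: [10,20,30,40,50,60,70,80,90,90,90,90]

```text
time_s: 26.72
eef_pos: [0.3873, 0.1055, 0.1487]
ee_rot: [0.502, -3.101, -0.0]
contact_force: [-0.0, -0.7, -1.2]
width: 0.495
grasp_force: 60.9
```

```bash
python3 - <<'E'
from h import *
np.set_printoptions(precision=4,suppress=True)
s=arm.read_state(); print(s["eef_pos"],np.hypot(*s["eef_pos"][:2]),s["qpos"],Ro.from_rotvec(s["ee_rot"]).as_matrix())
E
```

```text
[0.3873 0.1055 0.1487] 0.4013664108397855 [ 0.4448  0.1724 -0.923   2.2271  0.1879  0.819   1.2917] [[-0.9489 -0.3156 -0.0004]
 [-0.3156  0.9489  0.0001]
 [ 0.0004  0.0003 -1.    ]]
```

```bash
python3 - <<'E'
from h import *
np.set_printoptions(precision=4,suppress=True)
print(ray("side",190,177.4,.016)); print(tool((.3878,.1055,.08)))
E
```

```text
[0.3874 0.1039 0.016 ]
[-0.0005 -0.0002  0.0687]
```

Request:
move_arm:
  jaw: [255,255,255,255,255,255,255,255]
  translation:
    - [0,0,0.03]
    - [0,0,0.06]
    - [0,0,0.08]
    - [0,0,0.09]
    - [0,0,0.1]
    - [0,0,0.105]
    - [0,0,0.108]
    - [0,0,0.108]
  yaw: [0,0,0,0,0,0,0,0]

```text
time_s: 27.72
eef_pos: [0.3875, 0.1055, 0.041]
ee_rot: [-0.499, 3.102, -0.0]
contact_force: [-0.0, 0.2, -1.7]
width: 0.5
grasp_force: 61.0
```

```bash
python3 - <<'E'
from h import *
np.set_printoptions(precision=4,suppress=True)
s=arm.read_state(); print(s["eef_pos"],s["contact_force"],s["wrist_torque"],s["qpos"])
E
```

```text
[0.3875 0.1055 0.041 ] [-0.0301  0.1549 -1.731 ] [ 0.0045  0.0011 -0.067 ] [ 0.2593  0.3892 -0.7772  2.3127  0.4901  0.6012  0.996 ]
```

Descend slowly until contact.

Request:
move_arm:
  jaw: [255,255,255,255,255]
  translation:
    - [0,0,0.0015]
    - [0,0,0.003]
    - [0,0,0.0045]
    - [0,0,0.0045]
    - [0,0,0.0045]
  yaw: [0,0,0,0,0]

```text
time_s: 28.35
eef_pos: [0.3874, 0.1055, 0.0363]
ee_rot: [0.498, -3.102, -0.0]
contact_force: [-0.7, -0.4, -1.1]
width: 0.497
grasp_force: 61.0
```

Request:
move_arm:
  jaw: [255,255,255]
  translation:
    - [0,0,0.001]
    - [0,0,0.002]
    - [0,0,0.002]
  yaw: [0,0,0]

```text
time_s: 28.72
eef_pos: [0.3877, 0.1057, 0.0351]
ee_rot: [-0.499, 3.101, -0.002]
contact_force: [-7.4, -1.8, 31.1]
width: 0.506
grasp_force: 64.7
```

Request:
move_arm:
  jaw: [255,255,75,75,75,75,75,75,75,75,75,75]
  translation:
    - [0,0,-0.001]
    - [0,0,-0.001]
    - [0,0,-0.001]
    - [0,0,-0.001]
    - [0,0,-0.001]
    - [0,0,-0.02]
    - [0,0,-0.05]
    - [0,0,-0.1]
    - [0,0,-0.15]
    - [0,0,-0.15]
    - [0.1,0.1,-0.16]
    - [0.1,0.1,-0.16]
  yaw: [0,0,0,0,0,0,0,0,0,0,0,0]

```text
time_s: 30.22
eef_pos: [0.2744, 0.1621, 0.1924]
ee_rot: [0.496, -3.1, -0.002]
contact_force: [-0.7, 1.6, 1.1]
width: 0.707
grasp_force: 0.0
```

```bash
python3 - <<'E'
from h import *
np.set_printoptions(precision=4,suppress=True)
s=arm.read_state(); print(s["eef_pos"],s["contact_force"],s["qpos"])
a=arm.get_image("top");b=arm.get_image("side")
a2=cv2.resize(a[150:310,110:290],None,fx=2.5,fy=2.5);b2=cv2.resize(b[75:235,150:290],None,fx=2.5,fy=2.5)
cv2.imwrite("pics/c5.png",np.hstack([a2,b2])[:,:,::-1])
E
```

```text
[0.2744 0.1621 0.1924] [-0.6898  1.6449  1.1018] [ 0.4847 -0.1592 -1.0695  2.3204 -0.1802  0.9072  1.4208]
```

View pics/c5.png

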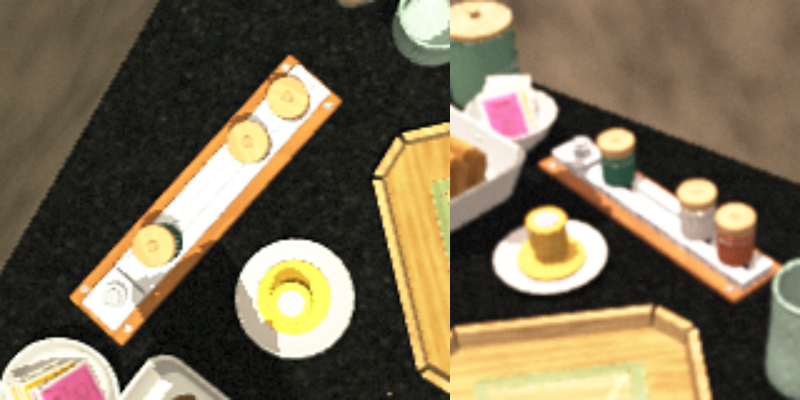

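The cap sits centred in the saucer at crop (295,298), and the stud is bare. Next, the green tin.

```bash
python3 - <<'E'
from h import *
np.set_printoptions(precision=4,suppress=True)
print(tool((.4497,.2455,.14)))
E
```

```text
[-0.1945  0.0231  0.0529]
```

Request:
move_arm:
  jaw: [60,60,60,60,60,60,60,60,60,60]
  translation:
    - [-0.05,0.005,0]
    - [-0.1,0.012,0.01]
    - [-0.15,0.018,0.02]
    - [-0.1945,0.023,0.03]
    - [-0.1945,0.023,0.05]
    - [-0.1945,0.023,0.053]
    - [-0.1945,0.023,0.053]
    - [-0.1945,0.023,0.053]
    - [-0.1945,0.023,0.053]
    - [-0.1945,0.023,0.053]
  yaw: [10,20,30,40,50,60,61,61,61,61]
  grip_force: 25

```text
time_s: 31.58
eef_pos: [0.4536, 0.2443, 0.1401]
ee_rot: [-1.142, -2.927, 0.0]
contact_force: [-0.4, -0.0, 1.3]
width: 0.766
grasp_force: 0.0
```

Request:
move_arm:
  jaw: [60,60,60,60,60,60,60,255,255,255,255,255,255]
  translation:
    - [0,0,0.02]
    - [0,0,0.04]
    - [0,0,0.06]
    - [0,0,0.08]
    - [0,0,0.09]
    - [0,0,0.095]
    - [0,0,0.095]
    - [0,0,0.095]
    - [0,0,0.095]
    - [0,0,0.095]
    - [0,0,0.095]
    - [0,0,0.095]
    - [0,0,0.095]
  yaw: [0,0,0,0,0,0,0,0,0,0,0,0,0]

```text
time_s: 33.2
eef_pos: [0.454, 0.2446, 0.0457]
ee_rot: [1.145, 2.925, 0.001]
contact_force: [-0.0, -1.2, 7.7]
width: 0.519
grasp_force: 25.2
```

```bash
python3 - <<'E'
from h import *
np.set_printoptions(precision=4,suppress=True)
s=arm.read_state(); print(s["eef_pos"],s["contact_force"],s["wrist_torque"],s["width"]*85,s["qpos"],Ro.from_rotvec(s["ee_rot"]).as_matrix())
b=arm.get_image("side");save("s6",b,(150,75,290,180),4)
E
```

```text
[0.454  0.2446 0.0457] [-0.031  -1.2355  7.7411] [-0.0061  0.09    0.0119] 44.112136048881496 [-0.0017  0.5338 -0.7587  2.0704  0.5451  0.742  -0.2813] [[-0.7344  0.6787  0.001 ]
 [ 0.6787  0.7344  0.0004]
 [-0.0005  0.001  -1.    ]]
```

View pics/s6.png

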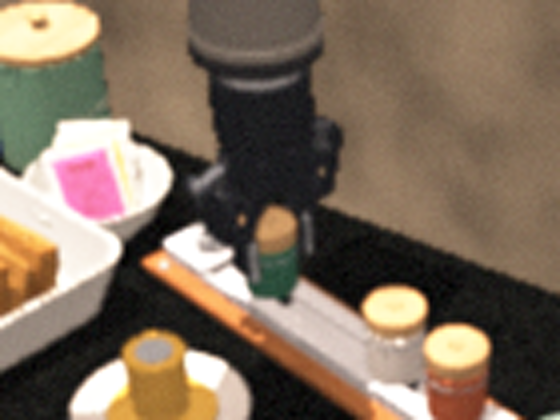

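Green tin gripped at crop (275,255), fingers across the rail. Sliding along tool +x, which is the rail direction.

Request:
move_arm:
  jaw: [255,255,255,255,255,255,255]
  translation:
    - [0.004,0,0]
    - [0.012,0,0]
    - [0.02,0,0]
    - [0.028,0,0]
    - [0.033,0,0]
    - [0.036,0,0]
    - [0.036,0,0]
  yaw: [0,0,0,0,0,0,0]

```text
time_s: 34.12
eef_pos: [0.4276, 0.2692, 0.0458]
ee_rot: [1.144, 2.925, 0.002]
contact_force: [0.7, -1.3, 7.2]
width: 0.518
grasp_force: 25.2
```

Request:
move_arm:
  jaw: [255,255,255,255]
  translation:
    - [0.001,0,0]
    - [0.002,0,0]
    - [0.003,0,0]
    - [0.003,0,0]
  yaw: [0,0,0,0]

```text
time_s: 34.62
eef_pos: [0.4255, 0.2711, 0.0458]
ee_rot: [1.145, 2.924, 0.002]
contact_force: [1.0, -0.8, 7.0]
width: 0.518
grasp_force: 25.3
```

Request:
move_arm:
  jaw: [255,255,255]
  translation:
    - [0.001,0,0]
    - [0.002,0,0]
    - [0.002,0,0]
  yaw: [0,0,0]

```text
time_s: 35.0
eef_pos: [0.4245, 0.2722, 0.046]
ee_rot: [1.145, 2.924, 0.001]
contact_force: [2.9, -3.6, 11.0]
width: 0.521
grasp_force: 25.5
```

Request:
move_arm:
  jaw: [255,255,255]
  translation:
    - [0.001,0,0]
    - [0.002,0,0]
    - [0.002,0,0]
  yaw: [0,0,0]

```text
time_s: 35.38
eef_pos: [0.4231, 0.2735, 0.046]
ee_rot: [1.145, 2.923, 0.001]
contact_force: [2.6, -4.0, 10.8]
width: 0.517
grasp_force: 25.5
```

Request:
move_arm:
  jaw: [255,255,255,255]
  translation:
    - [-0.001,0,-0.003]
    - [-0.001,0,-0.006]
    - [-0.001,0,-0.009]
    - [-0.001,0,-0.012]
  yaw: [0,0,0,0]
  grip_force: 40

```text
time_s: 35.88
eef_pos: [0.4227, 0.2728, 0.0574]
ee_rot: [1.145, 2.926, -0.0]
contact_force: [2.4, -0.9, -2.5]
width: 0.512
grasp_force: 40.9
```

Request:
move_arm:
  jaw: [255,255,255,255,255,255,255,255,255,255,255,255,255,255,255,255,255]
  translation:
    - [0,0,-0.04]
    - [0,0,-0.09]
    - [-0.04,-0.02,-0.1]
    - [-0.09,-0.045,-0.1]
    - [-0.13,-0.07,-0.1]
    - [-0.17,-0.09,-0.1]
    - [-0.208,-0.111,-0.1]
    - [-0.24,-0.15,-0.1]
    - [-0.27,-0.19,-0.1]
    - [-0.3,-0.23,-0.1]
    - [-0.33,-0.27,-0.1]
    - [-0.36,-0.31,-0.1]
    - [-0.38,-0.34,-0.1]
    - [-0.39,-0.352,-0.1]
    - [-0.39,-0.352,-0.08]
    - [-0.39,-0.352,-0.05]
    - [-0.39,-0.352,-0.03]
  yaw: [0,0,0,0,0,0,0,0,0,0,0,0,0,0,0,0,0]

```text
time_s: 38.0
eef_pos: [0.4699, -0.2482, 0.0851]
ee_rot: [-1.141, -2.925, -0.002]
contact_force: [-0.1, -0.2, -1.2]
width: 0.512
grasp_force: 41.4
```

```bash
python3 - <<'E'
from h import *
np.set_printoptions(precision=4,suppress=True)
s=arm.read_state(); print(s["eef_pos"],s["contact_force"],s["width"]*85)
a=arm.get_image("top");b=arm.get_image("side")
a2=cv2.resize(a[150:330,110:420],None,fx=1.6,fy=1.6);b2=cv2.resize(b[75:335,110:290],None,fx=1.6,fy=1.6)
H=max(len(a2),len(b2)); a2=np.pad(a2,((0,H-len(a2)),(0,0),(0,0)))
cv2.imwrite("pics/c7.png",np.hstack([a2,b2])[:,:,::-1])
E
```

```text
[ 0.4699 -0.2482  0.0851] [-0.0803 -0.1606 -1.1672] 43.536475234882154
```

View pics/c7.png

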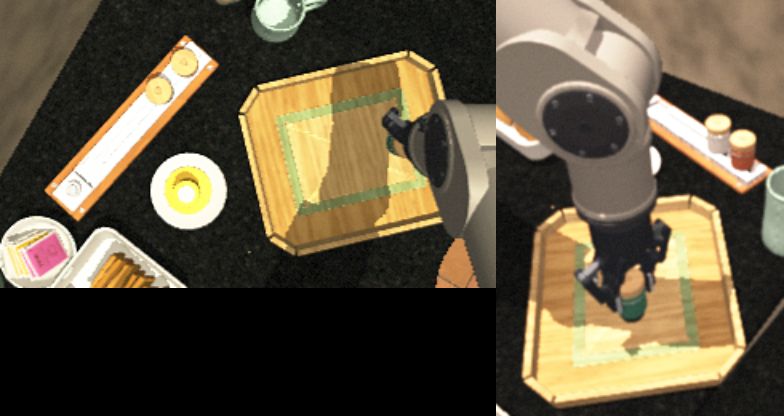

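Green tin is held upright over the tray floor, white and red tins still on the rail. Lowering it.

Request:
move_arm:
  jaw: [255,255,255,255,255]
  translation:
    - [0,0,0.02]
    - [0,0,0.035]
    - [0,0,0.041]
    - [0,0,0.043]
    - [0,0,0.043]
  yaw: [0,0,0,0,0]

```text
time_s: 38.72
eef_pos: [0.4705, -0.2503, 0.0444]
ee_rot: [1.145, 2.925, 0.0]
contact_force: [-0.2, -0.0, -2.0]
width: 0.52
grasp_force: 41.4
```

Request:
move_arm:
  jaw: [255,255,255]
  translation:
    - [0,0,0.001]
    - [0,0,0.002]
    - [0,0,0.002]
  yaw: [0,0,0]

```text
time_s: 39.1
eef_pos: [0.4703, -0.2503, 0.0422]
ee_rot: [1.145, 2.925, -0.0]
contact_force: [-0.1, 0.3, -1.7]
width: 0.515
grasp_force: 41.4
```

Request:
move_arm:
  jaw: [255,255,255]
  translation:
    - [0,0,0.001]
    - [0,0,0.002]
    - [0,0,0.002]
  yaw: [0,0,0]

```text
time_s: 39.48
eef_pos: [0.4702, -0.2502, 0.0401]
ee_rot: [-1.145, -2.926, -0.0]
contact_force: [-0.5, 0.4, -1.0]
width: 0.516
grasp_force: 41.4
```

Request:
move_arm:
  jaw: [255,255]
  translation:
    - [0,0,0.001]
    - [0,0,0.001]
  yaw: [0,0]

```text
time_s: 39.72
eef_pos: [0.4707, -0.2507, 0.0396]
ee_rot: [1.145, 2.925, -0.001]
contact_force: [-0.7, -0.9, 7.2]
width: 0.518
grasp_force: 42.0
```

Request:
move_arm:
  jaw: [60,60,60,60,60,60,60,60,60,60,60,60,60,60,60,60,60]
  translation:
    - [0,0,0]
    - [0,0,0]
    - [0,0,0]
    - [0,0,0]
    - [0,0,-0.02]
    - [0,0,-0.06]
    - [0,0,-0.11]
    - [0.025,0.043,-0.12]
    - [0.055,0.093,-0.12]
    - [0.085,0.143,-0.12]
    - [0.115,0.194,-0.12]
    - [0.145,0.244,-0.12]
    - [0.175,0.295,-0.12]
    - [0.2,0.337,-0.12]
    - [0.2078,0.3506,-0.12]
    - [0.2078,0.3506,-0.12]
    - [0.2078,0.3506,-0.12]
  yaw: [0,0,0,0,0,0,0,0,0,0,0,0,0,0,0,0,0]
  grip_force: 25

```text
time_s: 41.85
eef_pos: [0.5555, 0.1466, 0.1594]
ee_rot: [1.147, 2.924, -0.001]
contact_force: [0.1, 0.2, -0.3]
width: 0.764
grasp_force: 0.0
```

```bash
python3 - <<'E'
from h import *
np.set_printoptions(precision=4,suppress=True)
s=arm.read_state(); print(s["eef_pos"],s["width"]*85,tool((.556,.148,.046)))
b=arm.get_image("side");a=arm.get_image("top");a2=cv2.resize(a[150:330,110:420],None,fx=1.4,fy=1.4);b2=cv2.resize(b[75:335,110:310],None,fx=1.4,fy=1.4)
H=max(len(a2),len(b2)); a2=np.pad(a2,((0,H-len(a2)),(0,0),(0,0)))
cv2.imwrite("pics/c8.png",np.hstack([a2,b2])[:,:,::-1])
E
```

```text
[0.5555 0.1466 0.1594] 64.94961449803465 [0.0007 0.0014 0.1134]
```

View pics/c8.png

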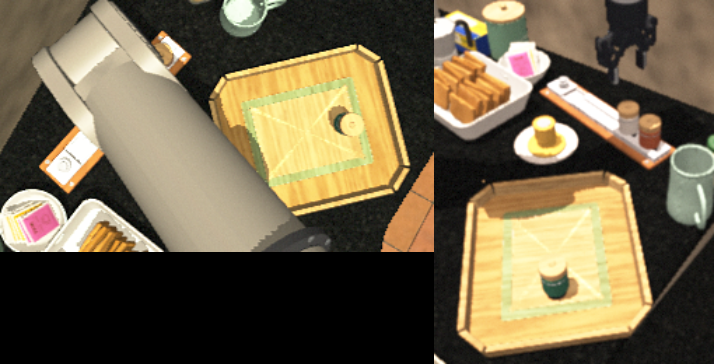

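Green tin stands upright on the tray. Gripping the white tin and sliding it.

Request:
move_arm:
  jaw: [60,60,60,60,60,60,60,60,255,255,255,255,255,255]
  translation:
    - [0.0007,0.0014,0.03]
    - [0.0007,0.0014,0.06]
    - [0.0007,0.0014,0.08]
    - [0.0007,0.0014,0.095]
    - [0.0007,0.0014,0.105]
    - [0.0007,0.0014,0.11]
    - [0.0007,0.0014,0.1134]
    - [0.0007,0.0014,0.1134]
    - [0.0007,0.0014,0.1134]
    - [0.0007,0.0014,0.1134]
    - [0.0007,0.0014,0.1134]
    - [0.0007,0.0014,0.1134]
    - [0.0007,0.0014,0.1134]
    - [0.0007,0.0014,0.1134]
  yaw: [0,0,0,0,0,0,0,0,0,0,0,0,0,0]
  grip_force: 25

```text
time_s: 43.7
eef_pos: [0.5563, 0.1498, 0.0462]
ee_rot: [1.145, 2.925, 0.001]
contact_force: [-1.3, -0.6, 5.9]
width: 0.519
grasp_force: 25.2
```

```bash
python3 - <<'E'
from h import *
np.set_printoptions(precision=4,suppress=True)
s=arm.read_state(); print(s["eef_pos"],s["contact_force"],s["wrist_torque"],s["width"]*85,tool((.4214,.2735,.046)))
E
```

```text
[0.5563 0.1498 0.0462] [-1.2809 -0.5714  5.9371] [-0.0915  0.1076 -0.0367] 44.105588301969085 [ 0.183  -0.0007  0.0001]
```

Request:
move_arm:
  jaw: [255,255,255,255,255,255,255,255,255,255,255,255,255]
  translation:
    - [0.005,0,0]
    - [0.015,0,0]
    - [0.03,0,0]
    - [0.05,0,0]
    - [0.07,0,0]
    - [0.09,0,0]
    - [0.11,0,0]
    - [0.13,0,0]
    - [0.15,-0.0005,0]
    - [0.163,-0.0005,0]
    - [0.17,-0.0007,0]
    - [0.175,-0.0007,0]
    - [0.175,-0.0007,0]
  yaw: [0,0,0,0,0,0,0,0,0,0,0,0,0]

```text
time_s: 45.32
eef_pos: [0.4272, 0.2685, 0.0462]
ee_rot: [1.144, 2.925, 0.001]
contact_force: [-0.1, -0.6, 7.3]
width: 0.516
grasp_force: 25.5
```

Request:
move_arm:
  jaw: [255,255,255,255,255,255]
  translation:
    - [0.001,0,0]
    - [0.002,0,0]
    - [0.003,0,0]
    - [0.004,0,0]
    - [0.005,0,0]
    - [0.005,0,0]
  yaw: [0,0,0,0,0,0]

```text
time_s: 46.08
eef_pos: [0.424, 0.2714, 0.0462]
ee_rot: [1.145, 2.925, 0.001]
contact_force: [1.2, -0.6, 8.3]
width: 0.519
grasp_force: 25.5
```

Request:
move_arm:
  jaw: [255,255,255,255]
  translation:
    - [0.001,0,0]
    - [0.002,0,0]
    - [0.003,0,0]
    - [0.003,0,0]
  yaw: [0,0,0,0]

```text
time_s: 46.58
eef_pos: [0.4217, 0.2735, 0.0461]
ee_rot: [1.145, 2.925, 0.001]
contact_force: [0.5, -1.1, 7.5]
width: 0.519
grasp_force: 25.5
```

Request:
move_arm:
  jaw: [255,255,255]
  translation:
    - [0.001,0,0]
    - [0.002,0,0]
    - [0.002,0,0]
  yaw: [0,0,0]

```text
time_s: 46.95
eef_pos: [0.4205, 0.2748, 0.0462]
ee_rot: [1.145, 2.924, 0.001]
contact_force: [1.7, -2.5, 8.9]
width: 0.518
grasp_force: 25.6
```

Request:
move_arm:
  jaw: [255,255,255]
  translation:
    - [0.001,0,0]
    - [0.002,0,0]
    - [0.002,0,0]
  yaw: [0,0,0]

```text
time_s: 47.32
eef_pos: [0.4194, 0.2758, 0.0464]
ee_rot: [1.145, 2.924, 0.001]
contact_force: [2.7, -5.5, 14.1]
width: 0.516
grasp_force: 25.9
```

Request:
move_arm:
  jaw: [255,255,255,255]
  translation:
    - [-0.001,0,-0.003]
    - [-0.001,0,-0.006]
    - [-0.001,0,-0.009]
    - [-0.001,0,-0.012]
  yaw: [0,0,0,0]
  grip_force: 40

```text
time_s: 47.82
eef_pos: [0.4189, 0.2754, 0.0579]
ee_rot: [-1.145, -2.926, 0.0]
contact_force: [2.3, -2.5, -1.2]
width: 0.515
grasp_force: 40.9
```

```bash
python3 - <<'E'
from h import *
np.set_printoptions(precision=4,suppress=True)
s=arm.read_state(); print(s["eef_pos"],s["contact_force"],tool((.5,.05,.16)),tool((.51,-.165,.16)),tool((.51,-.165,.045)))
E
```

```text
[0.4189 0.2754 0.0579] [ 2.3212 -2.5353 -1.1514] [-0.2125 -0.1105 -0.1021] [-0.3658 -0.2616 -0.1021] [-0.3658 -0.2616  0.0129]
```

Request:
move_arm:
  jaw: [255,255,255,255,255,255,255,255,255,255,255,255,255,255,255,255,255,255]
  translation:
    - [0,0,-0.03]
    - [0,0,-0.08]
    - [-0.04,-0.02,-0.1]
    - [-0.09,-0.045,-0.1]
    - [-0.13,-0.07,-0.1]
    - [-0.17,-0.09,-0.1]
    - [-0.21,-0.11,-0.1]
    - [-0.24,-0.14,-0.1]
    - [-0.27,-0.17,-0.1]
    - [-0.3,-0.2,-0.1]
    - [-0.33,-0.23,-0.1]
    - [-0.355,-0.255,-0.1]
    - [-0.366,-0.2615,-0.1]
    - [-0.366,-0.2615,-0.07]
    - [-0.366,-0.2615,-0.03]
    - [-0.366,-0.2615,0]
    - [-0.366,-0.2615,0.01]
    - [-0.366,-0.2615,0.01]
  yaw: [0,0,0,0,0,0,0,0,0,0,0,0,0,0,0,0,0,0]

```text
time_s: 50.08
eef_pos: [0.5105, -0.1642, 0.0479]
ee_rot: [-1.143, -2.926, -0.001]
contact_force: [0.1, 0.2, -1.0]
width: 0.513
grasp_force: 41.2
```

Request:
move_arm:
  jaw: [255,255,255,255,255,255]
  translation:
    - [0,0,0.002]
    - [0,0,0.004]
    - [0,0,0.006]
    - [0,0,0.007]
    - [0,0,0.008]
    - [0,0,0.008]
  yaw: [0,0,0,0,0,0]

```text
time_s: 50.82
eef_pos: [0.5105, -0.1652, 0.0402]
ee_rot: [1.145, 2.925, -0.001]
contact_force: [-0.9, -1.1, 8.6]
width: 0.516
grasp_force: 42.1
```

Request:
move_arm:
  jaw: [60,60,60,60,60,60,60,60,60,60,60,60,60,60,60]
  translation:
    - [0,0,0]
    - [0,0,0]
    - [0,0,0]
    - [0,0,0]
    - [0,0,-0.02]
    - [0,0,-0.06]
    - [0,0,-0.11]
    - [0.02,0.045,-0.12]
    - [0.04,0.09,-0.12]
    - [0.06,0.134,-0.12]
    - [0.08,0.179,-0.12]
    - [0.1,0.223,-0.12]
    - [0.117,0.261,-0.12]
    - [0.117,0.261,-0.12]
    - [0.117,0.261,-0.12]
  yaw: [0,0,0,0,0,0,0,0,0,0,0,0,0,0,0]
  grip_force: 25

```text
time_s: 52.7
eef_pos: [0.6014, 0.1058, 0.1606]
ee_rot: [1.144, 2.925, -0.0]
contact_force: [0.5, -0.1, 0.4]
width: 0.767
grasp_force: 0.0
```

```bash
python3 - <<'E'
from h import *
np.set_printoptions(precision=4,suppress=True)
s=arm.read_state(); print(s["eef_pos"],s["width"]*85,tool((.602,.1065,.046)))
b=arm.get_image("side");save("s9",b,(110,75,310,335),2.2)
E
```

```text
[0.6014 0.1058 0.1606] 65.19054826585426 [0.     0.0009 0.1146]
```

View pics/s9.png

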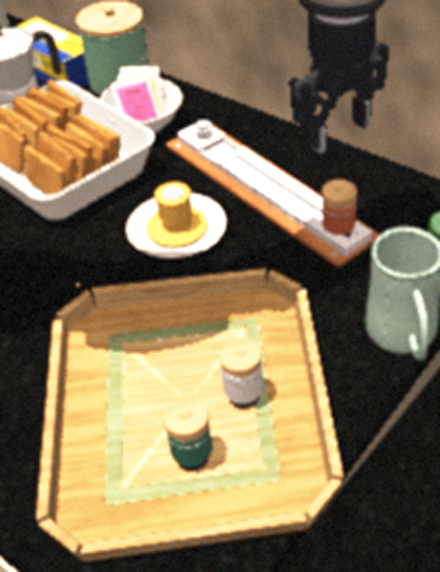

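White and green stand on the tray, red remains at the rail's closed end, and the cap is still in the saucer.

Request:
move_arm:
  jaw: [60,60,60,60,60,60,60,60,255,255,255,255,255,255]
  translation:
    - [0,0.001,0.03]
    - [0,0.001,0.06]
    - [0,0.001,0.08]
    - [0,0.001,0.095]
    - [0,0.001,0.105]
    - [0,0.001,0.11]
    - [0,0.001,0.1146]
    - [0,0.001,0.1146]
    - [0,0.001,0.1146]
    - [0,0.001,0.1146]
    - [0,0.001,0.1146]
    - [0,0.001,0.1146]
    - [0,0.001,0.1146]
    - [0,0.001,0.1146]
  yaw: [0,0,0,0,0,0,0,0,0,0,0,0,0,0]
  grip_force: 25

```text
time_s: 54.5
eef_pos: [0.6024, 0.1069, 0.0456]
ee_rot: [1.144, 2.925, 0.001]
contact_force: [-0.1, -0.5, 5.6]
width: 0.519
grasp_force: 25.4
```

```bash
python3 - <<'E'
from h import *
np.set_printoptions(precision=4,suppress=True)
s=arm.read_state(); print(s["eef_pos"],s["contact_force"],s["wrist_torque"],s["width"]*85,tool((.4205,.2748,.046)))
E
```

```text
[0.6024 0.1069 0.0456] [-0.0859 -0.5318  5.6207] [-0.033   0.1363 -0.0277] 44.10408555361068 [ 0.2475 -0.0002 -0.0005]
```

Request:
move_arm:
  jaw: [255,255,255,255,255,255,255,255,255,255,255,255,255,255,255,255]
  translation:
    - [0.005,0,0]
    - [0.015,0,0]
    - [0.03,0,0]
    - [0.05,0,0]
    - [0.07,0,0]
    - [0.09,0,0]
    - [0.11,0,0]
    - [0.13,0,0]
    - [0.15,0,0]
    - [0.17,0,0]
    - [0.19,0,0]
    - [0.21,0,0]
    - [0.225,0,0]
    - [0.235,0,0]
    - [0.24,0,0]
    - [0.24,0,0]
  yaw: [0,0,0,0,0,0,0,0,0,0,0,0,0,0,0,0]

```text
time_s: 56.5
eef_pos: [0.4259, 0.2702, 0.0455]
ee_rot: [1.144, 2.926, 0.001]
contact_force: [-1.0, 0.2, 9.2]
width: 0.513
grasp_force: 25.8
```

Request:
move_arm:
  jaw: [255,255,255,255,255,255,255]
  translation:
    - [0.001,0,0]
    - [0.002,0,0]
    - [0.003,0,0]
    - [0.004,0,0]
    - [0.005,0,0]
    - [0.006,0,0]
    - [0.006,0,0]
  yaw: [0,0,0,0,0,0,0]

```text
time_s: 57.38
eef_pos: [0.4221, 0.2738, 0.0456]
ee_rot: [1.145, 2.925, 0.001]
contact_force: [1.2, -2.1, 7.9]
width: 0.521
grasp_force: 25.8
```

Request:
move_arm:
  jaw: [255,255,255]
  translation:
    - [0.001,0,0]
    - [0.002,0,0]
    - [0.002,0,0]
  yaw: [0,0,0]

```text
time_s: 57.75
eef_pos: [0.4209, 0.275, 0.0456]
ee_rot: [1.145, 2.924, 0.001]
contact_force: [1.6, -2.4, 9.2]
width: 0.517
grasp_force: 25.9
```

Request:
move_arm:
  jaw: [255,255,255,255]
  translation:
    - [0,0,-0.003]
    - [0,0,-0.006]
    - [0,0,-0.009]
    - [0,0,-0.012]
  yaw: [0,0,0,0]
  grip_force: 40

```text
time_s: 58.25
eef_pos: [0.42, 0.2751, 0.0573]
ee_rot: [-1.145, -2.926, 0.0]
contact_force: [1.9, -1.2, -0.7]
width: 0.51
grasp_force: 40.8
```

```bash
python3 - <<'E'
from h import *
np.set_printoptions(precision=4,suppress=True)
s=arm.read_state(); print(s["eef_pos"],s["contact_force"],tool((.44,-.1,.16)),tool((.44,-.1,.045)))
E
```

```text
[0.42   0.2751 0.0573] [ 1.9214 -1.1972 -0.6796] [-0.2692 -0.2619 -0.1027] [-0.2692 -0.2619  0.0123]
```

Request:
move_arm:
  jaw: [255,255,255,255,255,255,255,255,255,255,255,255,255,255,255,255,255,255]
  translation:
    - [0,0,-0.03]
    - [0,0,-0.08]
    - [-0.04,-0.02,-0.1]
    - [-0.09,-0.045,-0.1]
    - [-0.13,-0.07,-0.1]
    - [-0.17,-0.09,-0.1]
    - [-0.21,-0.12,-0.1]
    - [-0.23,-0.155,-0.1]
    - [-0.245,-0.19,-0.1]
    - [-0.26,-0.225,-0.1]
    - [-0.269,-0.25,-0.1]
    - [-0.269,-0.262,-0.1]
    - [-0.269,-0.262,-0.09]
    - [-0.269,-0.262,-0.06]
    - [-0.269,-0.262,-0.03]
    - [-0.269,-0.262,0]
    - [-0.269,-0.262,0.01]
    - [-0.269,-0.262,0.01]
  yaw: [0,0,0,0,0,0,0,0,0,0,0,0,0,0,0,0,0,0]

```text
time_s: 60.5
eef_pos: [0.4398, -0.0988, 0.0469]
ee_rot: [-1.142, -2.925, -0.001]
contact_force: [0.2, 0.1, -0.6]
width: 0.513
grasp_force: 41.2
```

Request:
move_arm:
  jaw: [255,255,255,255,255,255]
  translation:
    - [0,0,0.002]
    - [0,0,0.004]
    - [0,0,0.006]
    - [0,0,0.007]
    - [0,0,0.0075]
    - [0,0,0.0075]
  yaw: [0,0,0,0,0,0]

```text
time_s: 61.25
eef_pos: [0.4398, -0.0999, 0.0397]
ee_rot: [1.145, 2.926, 0.0]
contact_force: [-0.1, 0.1, -0.7]
width: 0.516
grasp_force: 41.3
```

Request:
move_arm:
  jaw: [255,255]
  translation:
    - [0,0,0.0007]
    - [0,0,0.0007]
  yaw: [0,0]

```text
time_s: 61.5
eef_pos: [0.4401, -0.1001, 0.0395]
ee_rot: [1.145, 2.925, -0.001]
contact_force: [-3.5, -2.3, 17.1]
width: 0.515
grasp_force: 42.3
```

Request:
move_arm:
  jaw: [60,60,60,60,60,60,60,60,60,60,60,60,60]
  translation:
    - [0,0,0]
    - [0,0,0]
    - [0,0,0]
    - [0,0,0]
    - [0,0,-0.02]
    - [0,0,-0.06]
    - [0,0,-0.11]
    - [0,0,-0.16]
    - [0.03,0.04,-0.2]
    - [0.06,0.08,-0.22]
    - [0.09,0.12,-0.22]
    - [0.12,0.16,-0.22]
    - [0.12,0.16,-0.22]
  yaw: [0,0,0,0,0,0,0,0,0,0,0,0,0]

```text
time_s: 63.12
eef_pos: [0.46, 0.1028, 0.2592]
ee_rot: [-1.137, -2.929, -0.002]
contact_force: [1.6, -0.3, 0.4]
width: 0.763
grasp_force: 0.0
```

```bash
python3 - <<'E'
from h import *
s=arm.read_state(); print(s["time_s"],s["eef_pos"])
b=arm.get_image("side");a=arm.get_image("top");cv2.imwrite("pics/e.png",np.hstack([a[80:330,100:430],b[60:310,70:350]])[:,:,::-1])
E
```

```text
63.125 [0.45997091 0.10284072 0.25920486]
```

View pics/e.png

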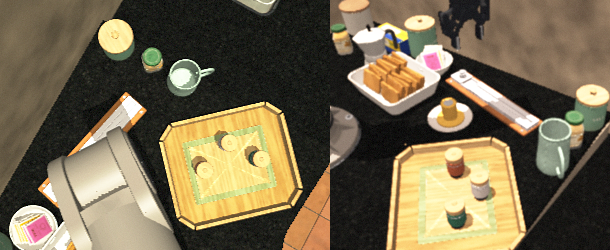

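The rail is empty, all three tins stand upright on the tray, the cap is in the saucer, and the bystanders are in place.

```bash
python3 -c "
from plant import arm
print(arm.hand_in())"
```

```text
the job is handed in; nothing more can be done
None
```

I unscrewed the brass cap and laid it in the middle of the saucer, then moved the three tins that were there (green, white and reddish-brown) onto the tray upright; the job is handed in at about 63 s, with the jar, canister and mug untouched.

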